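# Put the measured samples back with their kind

## Robot

A 7-joint arm with a two-finger parallel gripper is mounted at the origin on a cart in front of the work surface, level with it; the furniture and walls round the work are solid. World frame = base frame: x ahead of the robot, y to its left, z up, the work surface at z = 0. Lengths are in mm, angles in rad, forces in N, time in s.
With the tool pointing down it reaches from about 400 to 875 mm from the base axis. Payload 4.4 kg.
Tool frame: the origin (TCP) lies midway between the tips of the shut fingers; the grasp point (between the pads) lies 19 mm behind it; z points along the fingers, y is the line along which they close (so a half turn about z gives the same grasp; the last joint's range is limited). The gripper opens to 85 mm and grips with 20 to 120 N. Pads are 22 mm wide; open, the fingers measure 114 mm over their backs; the gripper's body (76 mm by 85 mm) begins 54 mm behind the grasp point. The pads swing forward as they close: fully open they stand 13 mm farther back than shut.
Start: joints at [1.042, 0.628, 0.038, 1.517, -0.027, 0.996, -0.02], TCP at [290.224, -581.625, 231.313] pointing down, gripper open.
Joint ranges: [-3.06, 3.06], [-0.37, 2.12], [-1.25, 1.32], [0.18, 2.47], [-1.1, 4.24], [0.23, 1.98], [-2.94, 2.94]. Speed limits (rad/s): [2.57, 2.57, 3.14, 3.14, 3.14, 3.14, 3.14].

## Interface

Orientations are given as [roll, pitch, yaw] about the fixed x, y, z axes, in that order (R = Rz(yaw) Ry(pitch) Rx(roll)).
In Python, from cell import ctrl, get_image, get_calibration gives the robot as it stands.
- The arm moves only by the shell command python3 -m creep 'ROWS'. ROWS is JSON, a list of rows, each an object of numbers: "dx", "dy", "dz": the shift along the world's x, y, z normalised to -1 to 1, where 1 is 0.4 m; "rx", "ry", "rz": the turn, a rotation vector about the world's x, y, z normalised to -1 to 1, where 1 is 2 pi rad; "grip": the closure, from -1 (fully open) to 1 (shut). A call has exactly 5 rows; each row is the pose to reach, as a shift and turn from the pose commanded when the call began, turning the shorter way round; what a row does not reach only later rows make up. A row lasts 1/8 s, in which the tool goes at most 62.5 mm and 10.7 degrees, less where a joint would pass 70% of its speed; a pose out of reach is approached as far as the arm can. A call with a number of a shift or a turn outside -1 to 1 is refused whole. A call with a gripper value outside its range is refused whole. The fingers move at their own pace and stop on an object; the grip force is fixed at half the most. Time passes only in rows, so rows that repeat a pose let the fingers close, or fill a call up. It gives the time, the measured TCP pose, the force, the opening and the grip force at its end, in the units of the state.
- ctrl.read_state(): the state, without advancing time (a new reading comes with each control period).
- get_image(name): name is "scene" or "side" or "wrist"; returns the picture (420x560x3 uint8, red, green, blue); there is no depth.
- get_calibration(name): a dict with "mtx" (3x3 intrinsics, pixels), "distortion" ([k1, k2, p1, p2, k3] as OpenCV has them; the pictures are not rectified), "world_from_camera" (4x4, takes a point from camera to world coordinates). Camera axes: x right, y down, z forward; pixel columns grow to the right and rows downward; lengths in mm; the calibration is good to about 2 mm. A picture is of the moment at which its call begins: read the wrist's pose just before it. get_calibration takes no time and is no camera call; for the wrist camera it gives the pose at the moment of the call.
- ctrl.finish_job(): hands the job in; it is judged then, once.
The state is a dict: "clock": time; "qpos": joint angles; "qd": joint speeds; "tau": joint torques, N m; "eef_pos": TCP position; "tool_rot": TCP orientation; "force": force on the tool from outside, world axes, zero at the start; "torque": the same for the moment, N m; "width": finger opening in mm; "gripper_force": force on a finger pad.
Only numpy, scipy, OpenCV 4.12 (cv2) and the standard library are available. Lean on these libraries where they do the work, as an engineer would, in place of code of your own. Each camera call takes 0.05 s, during which the arm holds its last target. There are 200 camera calls.

## Task

Sort the four samples on the desk into the four trays at the back, each into the pan of the tray whose ledge shows a specimen of the same kind: the capped vial, the round sample cup, the plain check disc and the flat steel coupon. The coupon is held in the clamp stand: first lift the hinged clamp bar well up by its rod, nearly upright, without shifting the coupon, and only then slide the coupon out towards the robot from beneath the stand's fixed rear lip. Leave the vial, cup and disc upright and the coupon flat, each resting on its tray's floor and let go.

Things in the scene. Friction and masses are not known exactly. Their poses are not given: they have to be found in the camera images.
- coupon: flat steel coupon 90x26x6 mm, 80 g. Origin: centre of underside; x along it to the far end, z up; within 15 deg of world axes. Lies level in the stand, underside 24 mm over the desk, in a channel (2 mm play each side, 3 mm high); tail 12 mm under a fixed lip: slide it 15 mm or more along -x before lifting. Local x -45 to -11 mm hangs free over the desk: grip across y near x = -31 mm
- clamp_bar (a joint): hinge of the steel clamp bar (138x16x7 mm): 0 = down across the coupon, 1 to 2 mm above it; grows as the rod end is lifted; stop at 1.75 rad, just past upright. Friction holds it wherever it is left; lifting takes 1 to 2 N at the rod
- clamp_rod (a point): axis of the black round rod (10 mm thick, 38 mm long) at the bar's free end, level, pointing to the robot; point is 18 mm from its tip, 35.5 mm over the desk when down, 45 mm clear of the coupon. Frame turns with the bar: x along rod, parallel to hinge axis; hinge is 130 mm along +y (robot's left, as the coupon's y). A pinch from above across y can keep its attitude: the rod turns in the pads
- vial: glass vial with a white screw cap, 15 mm diameter, 51 mm tall, standing, the top 12 mm is the cap. Origin at the centre of its underside, z up
- sample_cup: round white sample cup with a black ring round it, 24 mm tall, 45 mm over the ring (41 mm at the body that the fingers meet), standing. Origin at the centre of its underside, z up
- check_disc: plain whitish metal check disc, 32 mm diameter, 12 mm thick, lying flat. Origin at the centre of its underside, z up
- tray_vial: one of four alike grey trays, fixed. Pan 118 (x) x 104 (y) x 20 mm high, walls and floor 4 mm, open on top. On its far (+x) side a solid ledge, 18 mm high, to x = 110 mm, carries a fixed specimen of the kind that belongs here: a vial lying on its side. Origin: centre of the pan's underside, z up; inner floor at z = 4 mm; yaw within 5 deg
- tray_cup: one of four alike grey trays, fixed. Pan 118 (x) x 104 (y) x 20 mm high, walls and floor 4 mm, open on top. On its far (+x) side a solid ledge, 18 mm high, to x = 110 mm, carries a fixed specimen of the kind that belongs here: a sample cup (its top 42 mm above the desk). Origin: centre of the pan's underside, z up; inner floor at z = 4 mm; yaw within 5 deg
- tray_disc: one of four alike grey trays, fixed. Pan 118 (x) x 104 (y) x 20 mm high, walls and floor 4 mm, open on top. On its far (+x) side a solid ledge, 18 mm high, to x = 110 mm, carries a fixed specimen of the kind that belongs here: a check disc. Origin: centre of the pan's underside, z up; inner floor at z = 4 mm; yaw within 5 deg
- tray_coupon: one of four alike grey trays, fixed. Pan 118 (x) x 104 (y) x 20 mm high, walls and floor 4 mm, open on top. On its far (+x) side a solid ledge, 18 mm high, to x = 110 mm, carries a fixed specimen of the kind that belongs here: a steel coupon, lying across. Origin: centre of the pan's underside, z up; inner floor at z = 4 mm; yaw within 5 deg
Things that resemble listed ones, but are neither listed nor needed, are in the scene too. Leave any green look-alike of the part that bears clamp_bar alone.

How it is judged:
By the outcome, as a careful person would: the job done as asked, in the order asked, and still so for the second after the job is handed in, with the robot touching nothing.
It also fails if it takes over 109 s, if anything falls off the work surface, if the arm or the gripper's body presses on something with over 40 N, if the wrist force passes 120 N, or if a joint passes its speed limit or range.

## Working session

There is one attempt and no reset: what is moved stays moved. The work goes in short steps, Python scripts to look and compute and a shell command to move; the robot and the scene stay as the last step left them, time stands still between calls to the robot, and variables do not carry over. Pictures are saved under pics/ and viewed, at most 14 in all, crops included, and the job is handed in when it is done.

```bash
mkdir -p pics
python3 - <<'E'
from cell import ctrl,get_image,get_calibration
import cv2
for n in("scene","side"):
    cv2.imwrite(f"pics/{n}0.png",cv2.resize(get_image(n)[:,:,::-1],(800,600),interpolation=cv2.INTER_CUBIC)); c=get_calibration(n); print(n,c["world_from_camera"],c["mtx"])
s=ctrl.read_state();print(s["clock"],s["eef_pos"],s["tool_rot"],s["width"])
E
```

```text
scene [[-7.92143565e-01 -2.50627069e-01  5.56502152e-01 -3.09996249e+02]
 [-6.10301841e-01  3.34743514e-01 -7.17968275e-01  9.85667748e+02]
 [-6.34320113e-03 -9.08368236e-01 -4.18123082e-01  6.58734692e+02]
 [ 0.00000000e+00  0.00000000e+00  0.00000000e+00  1.00000000e+00]] [[546.77193975   0.         281.11225433]
 [  0.         546.77193975 208.5762573 ]
 [  0.           0.           1.        ]]
side [[-9.56840863e-01 -8.48275085e-02  2.77956574e-01  1.43289411e+02]
 [-2.89904663e-01  3.45324150e-01 -8.92584180e-01  1.11730324e+03]
 [-2.02694257e-02 -9.34641923e-01 -3.55012148e-01  4.93565054e+02]
 [ 0.00000000e+00  0.00000000e+00  0.00000000e+00  1.00000000e+00]] [[412.51148512   0.         282.21801847]
 [  0.         412.51148512 209.51690786]
 [  0.           0.           1.        ]]
0.1 [ 289.98571269 -581.11998993  230.49278268] [-3.13991863e+00  3.45805143e-05  4.62820432e-01] 85.31760493693407
```

View pics/scene0.png

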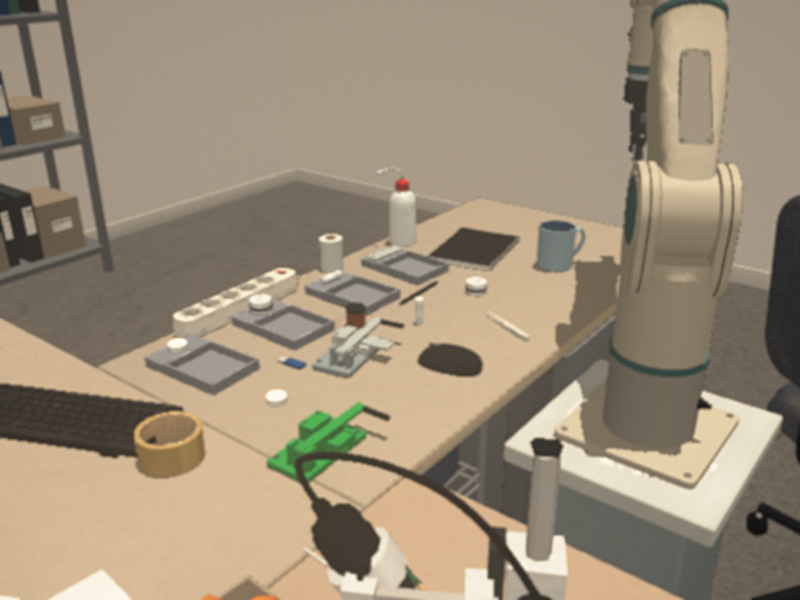

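View pics/side0.png

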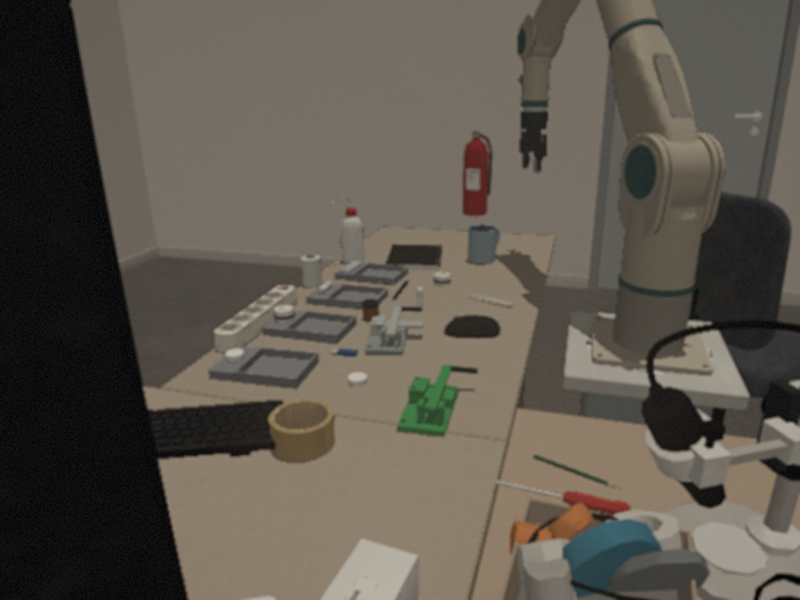

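The scene view (800x600) shows trays at (202,362), (283,322), (352,292) and (405,265), the vial at (419,322), the cup at (476,286) and the disc at (276,397). The grey clamp stand is at (350,345), with a brown jar behind it at (355,315). The green stand at (320,440) is the decoy.

```bash
cat > h.py <<'E'
from cell import ctrl,get_image,get_calibration
import cv2,numpy as np
np.set_printoptions(precision=1,suppress=True)
def ray(c,uv):
    n=cv2.undistortPoints(np.array([[uv]],float),c["mtx"],np.array(c["distortion"]))[0,0]
    T=c["world_from_camera"]; return T[:3,3],T[:3,:3]@np.array([n[0],n[1],1])
def onz(c,uv,z):
    o,d=ray(c,uv); return o+d*(z-o[2])/d[2]
def proj(c,P):
    T=np.linalg.inv(c["world_from_camera"]); r=cv2.Rodrigues(T[:3,:3])[0]
    return cv2.projectPoints(np.array(P,float).reshape(-1,3),r,T[:3,3],c["mtx"],np.array(c["distortion"]))[0][:,0]
def tri(cs,uvs):
    A=np.zeros((3,3));b=np.zeros(3)
    for c,uv in zip(cs,uvs):
        o,d=ray(c,uv);d=d/np.linalg.norm(d);M=np.eye(3)-np.outer(d,d);A+=M;b+=M@o
    return np.linalg.solve(A,b)
E
python3 - <<'E'
from h import *
c=get_calibration("scene");k=1/1.42857
for n,u,v,z in [("vial",419,323,0),("cup",476,292,0),("disc",276,401,0),("t1",202,366,0),("t2",283,326,0),("t3",352,296,0),("t4",405,268,0),("rodtip",402,325,35),("stand",350,360,0),("jar",355,325,0),("black",450,365,0),("power",180,330,0),("spray",403,240,0)]:
    print(n,onz(c,(u*k,v*k),z))
c=get_calibration("wrist");s=ctrl.read_state()
print(c["mtx"],c["world_from_camera"],s["tool_rot"])
im=get_image("scene")[150:300,80:360,::-1]
cv2.imwrite("pics/z.png",cv2.resize(im,(800,430),interpolation=cv2.INTER_CUBIC))
E
```

```text
vial [471.6 -75.7   0. ]
cup [ 462.6 -259.9    0. ]
disc [488.5 279.3   0. ]
t1 [669.6 277.2   0. ]
t2 [668.   87.4   0. ]
t3 [653.2 -92.7   0. ]
t4 [ 657.  -274.9    0. ]
rodtip [449.5   5.2  35. ]
stand [482.  110.1   0. ]
jar [562.7   3.1   0. ]
black [334.7  21.    0. ]
power [809.5 214.1   0. ]
spray [ 767.5 -411.5    0. ]
[[330.6   0.  276.1]
 [  0.  330.6 209.8]
 [  0.    0.    1. ]] [[   0.4   -0.9   -0.3  355.6]
 [  -0.9   -0.4   -0.1 -548. ]
 [  -0.     0.3   -1.   373.2]
 [   0.     0.     0.     1. ]] [-3.1  0.   0.5]
```

View pics/z.png

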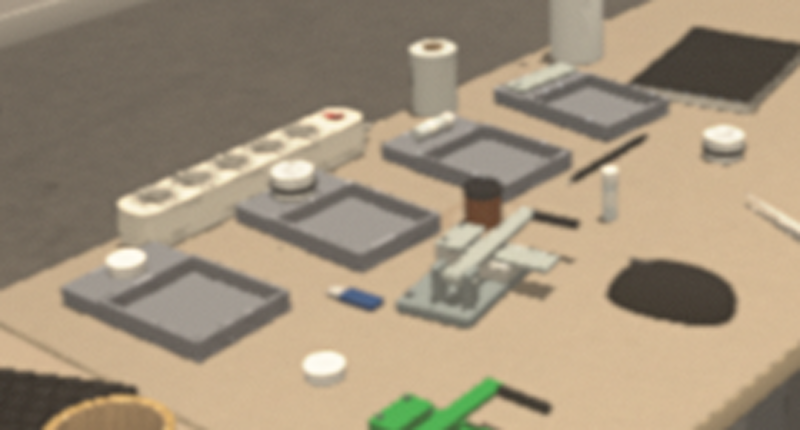

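The crop confirms the trays by y: disc 277, cup 87, vial -93, coupon -275 (lying coupon on the ledge). I'll move over the cup and vial and look with the wrist camera.

```bash
python3 -m creep '[{"dx":0.375,"dy":0.8,"dz":0.05,"rz":-0.0737,"grip":-1},{"dx":0.375,"dy":0.8,"dz":0.05,"rz":-0.0737,"grip":-1},{"dx":0.375,"dy":0.8,"dz":0.05,"rz":-0.0737,"grip":-1},{"dx":0.375,"dy":0.8,"dz":0.05,"rz":-0.0737,"grip":-1},{"dx":0.375,"dy":0.8,"dz":0.05,"rz":-0.0737,"grip":-1}]'
python3 -m creep '[{"dx":0,"dy":0.2,"dz":0,"grip":-1},{"dx":0,"dy":0.2,"dz":0,"grip":-1},{"dx":0,"dy":0.2,"dz":0,"grip":-1},{"dx":0,"dy":0.2,"dz":0,"grip":-1},{"dx":0,"dy":0.2,"dz":0,"grip":-1}]'
python3 - <<'E'
from h import *
import pickle
s=ctrl.read_state();c=get_calibration("wrist");im=get_image("wrist")
pickle.dump((s,c,im),open("w1.pkl","wb"));print(s["clock"],s["eef_pos"],s["tool_rot"],c["world_from_camera"])
cv2.imwrite("pics/w1.png",cv2.resize(im[:,:,::-1],(800,600)))
E
```

```text
0.15 [ 290.  -581.2  230.6] [-3.1 -0.   0.5] [[   0.4   -0.9   -0.3  355.6]
 [  -0.9   -0.4   -0.1 -548. ]
 [  -0.     0.3   -1.   373.3]
 [   0.     0.     0.     1. ]]$[0]: bad value
$[0]: bad value
```

View pics/w1.png

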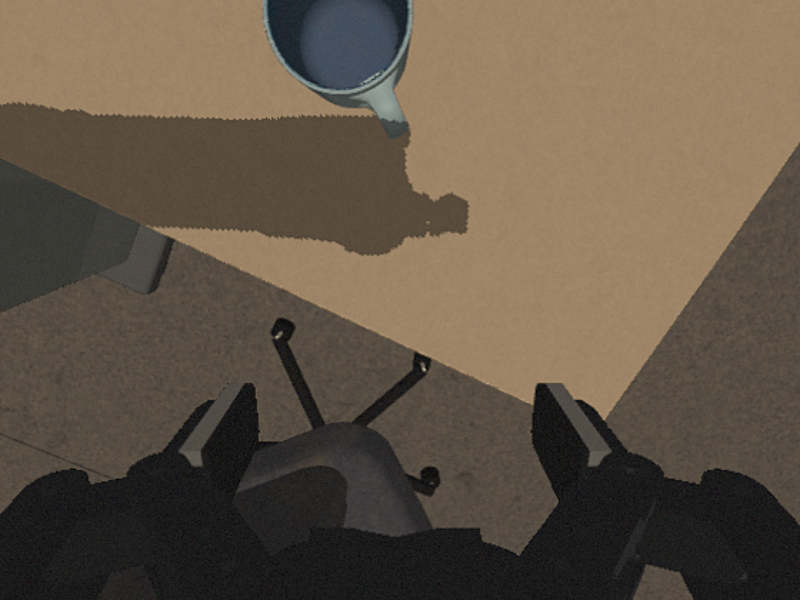

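The moves were refused, so the arm is still at the start. The view shows only the mug. I'll try again with all seven keys in each row.

```bash
python3 -m creep '[{"dx":0.25,"dy":0.8,"dz":0.05,"rx":0,"ry":0,"rz":-0.0737,"grip":-1},{"dx":0.25,"dy":0.8,"dz":0.05,"rx":0,"ry":0,"rz":-0.0737,"grip":-1},{"dx":0.25,"dy":0.8,"dz":0.05,"rx":0,"ry":0,"rz":-0.0737,"grip":-1},{"dx":0.25,"dy":0.8,"dz":0.05,"rx":0,"ry":0,"rz":-0.0737,"grip":-1},{"dx":0.25,"dy":0.8,"dz":0.05,"rx":0,"ry":0,"rz":-0.0737,"grip":-1}]' && 
python3 -m creep '[{"dx":0,"dy":0.2,"dz":0,"rx":0,"ry":0,"rz":0,"grip":-1},{"dx":0,"dy":0.2,"dz":0,"rx":0,"ry":0,"rz":0,"grip":-1},{"dx":0,"dy":0.2,"dz":0,"rx":0,"ry":0,"rz":0,"grip":-1},{"dx":0,"dy":0.2,"dz":0,"rx":0,"ry":0,"rz":0,"grip":-1},{"dx":0,"dy":0.2,"dz":0,"rx":0,"ry":0,"rz":0,"grip":-1}]'
cat > shot.py <<'E'
from h import *
import pickle,sys
n=sys.argv[1]
s=ctrl.read_state();c=get_calibration("wrist");im=get_image("wrist")
pickle.dump((s,c,im),open(n+".pkl","wb"));print(s["clock"],s["eef_pos"],s["tool_rot"]);print(c["world_from_camera"])
cv2.imwrite(f"pics/{n}.png",cv2.resize(im[:,:,::-1],(800,600)))
E
python3 shot.py w2
```

```text
clock: 0.82
eef_pos: [383.8, -281.8, 250.1]
tool_rot: [3.142, -0.001, -0.0]
force: [2.4, -0.7, 0.9]
width: 85.8
gripper_force: 0.0
clock: 1.45
eef_pos: [383.2, -205.3, 249.9]
tool_rot: [3.141, -0.0, -0.003]
force: [-0.1, 0.3, 0.4]
width: 85.2
gripper_force: 0.0
1.45 [ 383.2 -205.3  249.9] [ 3.1 -0.  -0. ]
[[  -0.    -1.    -0.3  456.6]
 [  -1.     0.     0.  -205.7]
 [   0.     0.3   -1.   392.6]
 [   0.     0.     0.     1. ]]
```

View pics/w2.png

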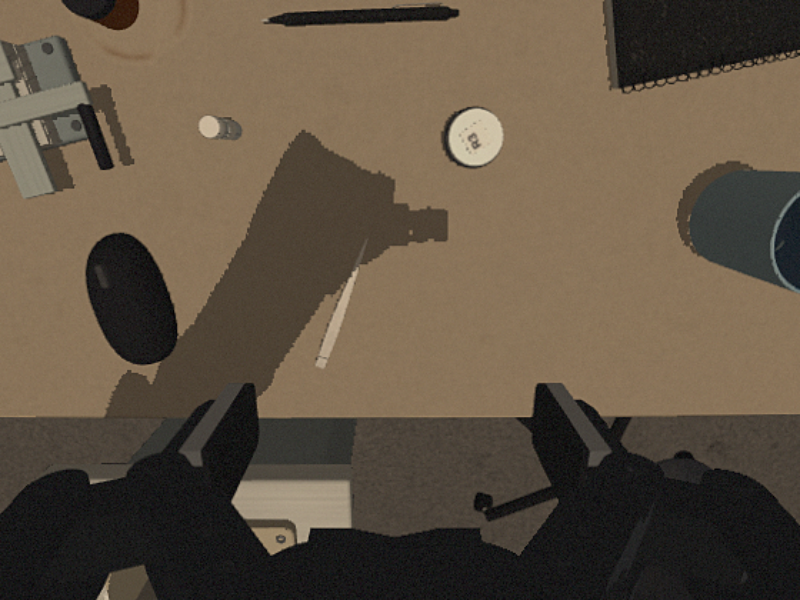

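The view shows the cup's top at (474,136), the vial's cap at (209,127) and the base end at (238,128). The clamp rod runs (84,107) to (106,167), and the coupon's free end is near (38,185).

Run:
```python
from h import *
import pickle
s,c,im=pickle.load(open("w2.pkl","rb"));k=.7
for n,u,v,z in [("cup",474,135.5,23),("vialtop",209,127,51),("vialbase",235,128,4),("rod far",88,107,38),("rod tip",105,167,38),("coupL",24,196,30),("coupR",53,189,30),("jar",110,12,50),("brush",340,310,5),("pen",365,15,5)]:
    print(n,onz(c,(u*k,v*k),z))
```

```text
cup [ 469.9 -264.8   23. ]
vialtop [475.3 -79.   51. ]
vialbase [477.  -81.8   4. ]
rod far [490.3  10.3  38. ]
rod tip [449.3   5.3  38. ]
coupL [428.5  76.7  30. ]
coupR [433.5  53.   30. ]
jar [546.6 -21.9  50. ]
brush [ 328.  -158.3    5. ]
pen [ 554.4 -184.6    5. ]
```

```bash
python3 -m creep '[{"dx":0.1,"dy":-0.075,"dz":-0.05,"rx":0,"ry":0,"rz":0,"grip":-1},{"dx":0.217,"dy":-0.149,"dz":-0.15,"rx":0,"ry":0,"rz":0,"grip":-1},{"dx":0.217,"dy":-0.149,"dz":-0.3,"rx":0,"ry":0,"rz":0,"grip":-1},{"dx":0.217,"dy":-0.149,"dz":-0.43,"rx":0,"ry":0,"rz":0,"grip":-1},{"dx":0.217,"dy":-0.149,"dz":-0.52,"rx":0,"ry":0,"rz":0,"grip":-1}]' && 
python3 -m creep '[{"dx":0,"dy":0,"dz":-0.05,"rx":0,"ry":0,"rz":0,"grip":-1},{"dx":0,"dy":0,"dz":-0.1,"rx":0,"ry":0,"rz":0,"grip":-1},{"dx":0,"dy":0,"dz":-0.1,"rx":0,"ry":0,"rz":0,"grip":-0.3},{"dx":0,"dy":0,"dz":-0.1,"rx":0,"ry":0,"rz":0,"grip":0.3},{"dx":0,"dy":0,"dz":-0.1,"rx":0,"ry":0,"rz":0,"grip":1}]' &&
python3 -m creep '[{"dx":0,"dy":0,"dz":0,"rx":0,"ry":0,"rz":0,"grip":1},{"dx":0,"dy":0,"dz":0,"rx":0,"ry":0,"rz":0,"grip":1},{"dx":0,"dy":0,"dz":0,"rx":0,"ry":0,"rz":0,"grip":1},{"dx":0,"dy":0,"dz":0.02,"rx":0,"ry":0,"rz":0,"grip":1},{"dx":0,"dy":0,"dz":0.05,"rx":0,"ry":0,"rz":0,"grip":1}]'
```

```text
clock: 2.12
eef_pos: [468.7, -264.0, 39.0]
tool_rot: [-3.141, 0.003, -0.002]
force: [0.1, -0.1, 0.3]
width: 85.6
gripper_force: 0.0
clock: 2.75
eef_pos: [470.7, -264.2, 3.1]
tool_rot: [3.141, -0.002, -0.001]
force: [0.2, -0.9, -0.0]
width: 39.3
gripper_force: 60.2
clock: 3.38
eef_pos: [469.9, -263.3, 22.5]
tool_rot: [-3.141, 0.0, -0.0]
force: [-0.4, 0.3, 0.4]
width: 39.7
gripper_force: 60.4
```

```bash
python3 -m creep '[{"dx":0,"dy":0,"dz":0.15,"rx":0,"ry":0,"rz":0,"grip":1},{"dx":0,"dy":0.05,"dz":0.3,"rx":0,"ry":0,"rz":0,"grip":1},{"dx":0.05,"dy":0.15,"dz":0.4,"rx":0,"ry":0,"rz":0,"grip":1},{"dx":0.1,"dy":0.25,"dz":0.5,"rx":0,"ry":0,"rz":0,"grip":1},{"dx":0.15,"dy":0.35,"dz":0.57,"rx":0,"ry":0,"rz":0,"grip":1}]' && 
python3 -m creep '[{"dx":0.05,"dy":0.12,"dz":0,"rx":0,"ry":0,"rz":0,"grip":1},{"dx":0.1,"dy":0.24,"dz":0,"rx":0,"ry":0,"rz":0,"grip":1},{"dx":0.1,"dy":0.31,"dz":0,"rx":0,"ry":0,"rz":0,"grip":1},{"dx":0.1,"dy":0.31,"dz":0,"rx":0,"ry":0,"rz":0,"grip":1},{"dx":0.1,"dy":0.31,"dz":0,"rx":0,"ry":0,"rz":0,"grip":1}]' && python3 shot.py w3
```

```text
clock: 4.0
eef_pos: [530.9, -122.2, 252.9]
tool_rot: [3.141, -0.003, -0.0]
force: [-0.2, -0.1, 0.2]
width: 39.6
gripper_force: 60.6
clock: 4.62
eef_pos: [569.7, -0.7, 250.4]
tool_rot: [3.141, -0.0, -0.001]
force: [0.9, -0.5, -0.0]
width: 39.8
gripper_force: 60.6
4.625 [569.7  -0.7 250.4] [ 3.1 -0.  -0. ]
[[ -0.   -1.   -0.3 643.1]
 [ -1.    0.   -0.   -1. ]
 [  0.    0.3  -1.  393.1]
 [  0.    0.    0.    1. ]]
```

View pics/w3.png

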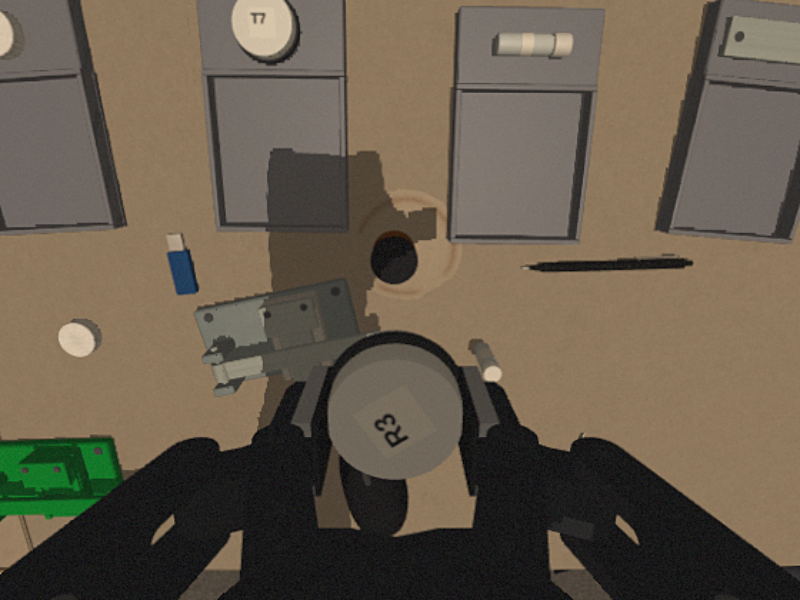

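The held cup reads R3. Tray rims: cup tray front corners (218,231)/(347,231), vial tray (449,240)/(580,243), coupon tray front-left (661,231), disc tray front-right (124,228). The disc's top is at (78,339).

Run:
```python
from h import *
import pickle
s,c,im=pickle.load(open("w3.pkl","rb"));k=.7
f=lambda u,v,z=20:onz(c,(u*k,v*k),z)
for n,a,b,cc,d in [("cup",(218,231),(347,231),(206,74),(346,75)),("vial",(449,240),(580,243),(452,88),(597,92)),("coup",(659,231),(791,242),(705,81),(838,92)),("disc",(124,228),(-10,233),(82,73),(-48,77))]:
    A,B,C,D=[f(*q) for q in(a,b,cc,d)]
    print(n,A[:2],B[:2],C[:2],D[:2],"ctr",(A+B+C+D)[:2]/4)
print("disc",f(79,339,12))
```

```text
cup [585.5 138.9] [585.2  36.5] [699.8 135.4] [698.5  33.7] ctr [642.3  86.1]
vial [577.8 -44.5] [ 575.4 -149.5] [689.6 -43.3] [ 687.2 -149.8] ctr [632.5 -96.8]
coup [ 585.  -211.9] [ 576.4 -321.9] [ 695.3 -228.8] [ 689.1 -331.1] ctr [ 636.5 -273.4]
disc [588.3 213.9] [585. 324.] [701.6 226.4] [700.5 324.5] ctr [643.9 272.2]
disc [490.4 274.9  12. ]
```

```bash
python3 -m creep '[{"dx":0.09,"dy":0.11,"dz":-0.03,"rx":0,"ry":0,"rz":0,"grip":1},{"dx":0.18,"dy":0.217,"dz":-0.1,"rx":0,"ry":0,"rz":0,"grip":1},{"dx":0.18,"dy":0.217,"dz":-0.25,"rx":0,"ry":0,"rz":0,"grip":1},{"dx":0.18,"dy":0.217,"dz":-0.39,"rx":0,"ry":0,"rz":0,"grip":1},{"dx":0.18,"dy":0.217,"dz":-0.5,"rx":0,"ry":0,"rz":0,"grip":1}]' && 
python3 -m creep '[{"dx":0,"dy":0,"dz":-0.05,"rx":0,"ry":0,"rz":0,"grip":1},{"dx":0,"dy":0,"dz":-0.09,"rx":0,"ry":0,"rz":0,"grip":1},{"dx":0,"dy":0,"dz":-0.107,"rx":0,"ry":0,"rz":0,"grip":1},{"dx":0,"dy":0,"dz":-0.107,"rx":0,"ry":0,"rz":0,"grip":1},{"dx":0,"dy":0,"dz":-0.107,"rx":0,"ry":0,"rz":0,"grip":-0.35}]' &&
python3 -m creep '[{"dx":0,"dy":0,"dz":0,"rx":0,"ry":0,"rz":0,"grip":-0.35},{"dx":0,"dy":0,"dz":0,"rx":0,"ry":0,"rz":0,"grip":-0.35},{"dx":0,"dy":0,"dz":0.05,"rx":0,"ry":0,"rz":0,"grip":-0.35},{"dx":0,"dy":0,"dz":0.15,"rx":0,"ry":0,"rz":0,"grip":-0.35},{"dx":0,"dy":0,"dz":0.3,"rx":0,"ry":0,"rz":0,"grip":-0.35}]'
```

```text
clock: 5.3
eef_pos: [641.4, 85.0, 47.7]
tool_rot: [3.14, 0.002, -0.003]
force: [-0.1, 0.6, -0.1]
width: 38.9
gripper_force: 60.5
clock: 5.92
eef_pos: [642.9, 87.5, 8.3]
tool_rot: [-3.141, -0.002, -0.0]
force: [-0.1, 0.4, 0.1]
width: 56.0
gripper_force: 0.0
clock: 6.55
eef_pos: [641.0, 87.2, 128.2]
tool_rot: [3.141, 0.002, -0.0]
force: [0.5, 1.2, 0.4]
width: 57.7
gripper_force: 0.0
```

```bash
python3 -m creep '[{"dx":-0.09,"dy":0.12,"dz":0,"rx":0,"ry":0,"rz":0,"grip":-1},{"dx":-0.18,"dy":0.24,"dz":0,"rx":0,"ry":0,"rz":0,"grip":-1},{"dx":-0.28,"dy":0.35,"dz":0,"rx":0,"ry":0,"rz":0,"grip":-1},{"dx":-0.38,"dy":0.469,"dz":0,"rx":0,"ry":0,"rz":0,"grip":-1},{"dx":-0.38,"dy":0.469,"dz":-0.12,"rx":0,"ry":0,"rz":0,"grip":-1}]' && 
python3 -m creep '[{"dx":0,"dy":0,"dz":-0.09,"rx":0,"ry":0,"rz":0,"grip":-1},{"dx":0,"dy":0,"dz":-0.16,"rx":0,"ry":0,"rz":0,"grip":-1},{"dx":0,"dy":0,"dz":-0.198,"rx":0,"ry":0,"rz":0,"grip":-0.3},{"dx":0,"dy":0,"dz":-0.198,"rx":0,"ry":0,"rz":0,"grip":0.3},{"dx":0,"dy":0,"dz":-0.198,"rx":0,"ry":0,"rz":0,"grip":1}]' &&
python3 -m creep '[{"dx":0,"dy":0,"dz":0,"rx":0,"ry":0,"rz":0,"grip":1},{"dx":0,"dy":0,"dz":0,"rx":0,"ry":0,"rz":0,"grip":1},{"dx":0,"dy":0,"dz":0.03,"rx":0,"ry":0,"rz":0,"grip":1},{"dx":0,"dy":0,"dz":0.1,"rx":0,"ry":0,"rz":0,"grip":1},{"dx":0,"dy":0,"dz":0.2,"rx":0,"ry":0,"rz":0,"grip":1}]'; python3 shot.py w4
```

```text
clock: 7.18
eef_pos: [488.7, 283.7, 82.9]
tool_rot: [-3.133, -0.006, 0.01]
force: [1.4, -1.4, -1.0]
width: 85.5
gripper_force: 0.0
clock: 7.8
eef_pos: [491.0, 275.4, 1.2]
tool_rot: [-3.14, -0.002, -0.001]
force: [0.9, -0.2, 0.9]
width: 32.1
gripper_force: 0.2
clock: 8.43
eef_pos: [489.5, 274.6, 80.9]
tool_rot: [3.141, 0.001, -0.0]
force: [0.5, -0.2, -0.4]
width: 29.2
gripper_force: 59.3
8.425 [489.5 274.6  80.9] [ 3.1  0.  -0. ]
[[ -0.   -1.   -0.3 563.1]
 [ -1.    0.   -0.  274.4]
 [  0.    0.3  -1.  223.5]
 [  0.    0.    0.    1. ]]
```

View pics/w4.png

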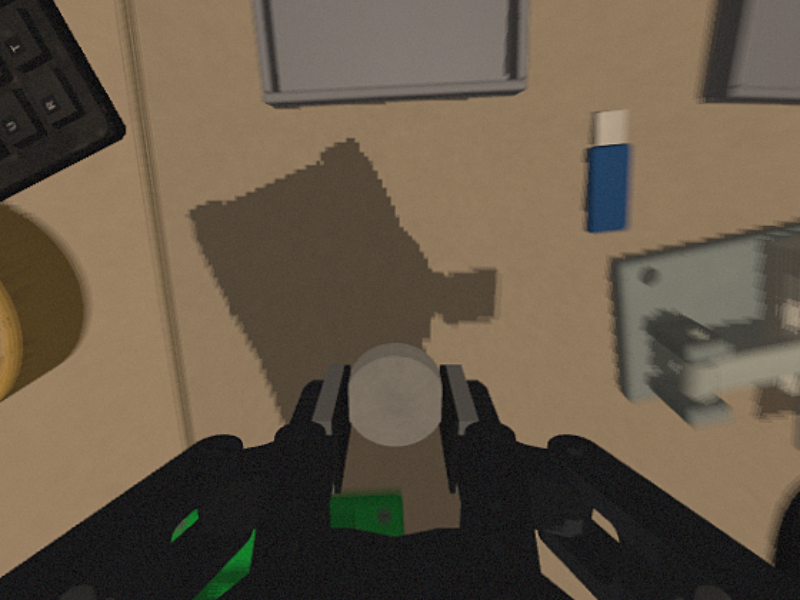

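The disc is held between the pads. The disc tray's front rim runs (264,104) to (526,92).

Run:
```python
from h import *
import pickle
s,c,im=pickle.load(open("w4.pkl","rb"));k=.7
A=onz(c,(264*k,104*k),20);B=onz(c,(526*k,92*k),20);v=(A-B)/np.linalg.norm(A-B);print(A,B,np.arctan2(v[0],v[1]),(A+B)/2+59*np.array([v[1],-v[0],0]))
```

```text
[582.4 326.7  20. ] [586.8 221.9  20. ] -0.04173161040534639 [643.5 276.7  20. ]
```

```bash
python3 -m creep '[{"dx":0.12,"dy":0,"dz":0,"rx":0,"ry":0,"rz":0,"grip":1},{"dx":0.25,"dy":0,"dz":0,"rx":0,"ry":0,"rz":0,"grip":1},{"dx":0.382,"dy":0,"dz":0,"rx":0,"ry":0,"rz":0,"grip":1},{"dx":0.382,"dy":0,"dz":-0.04,"rx":0,"ry":0,"rz":0,"grip":1},{"dx":0.382,"dy":0,"dz":-0.1,"rx":0,"ry":0,"rz":0,"grip":1}]' && 
python3 -m creep '[{"dx":0,"dy":0,"dz":-0.05,"rx":0,"ry":0,"rz":0,"grip":1},{"dx":0,"dy":0,"dz":-0.087,"rx":0,"ry":0,"rz":0,"grip":1},{"dx":0,"dy":0,"dz":-0.087,"rx":0,"ry":0,"rz":0,"grip":1},{"dx":0,"dy":0,"dz":-0.087,"rx":0,"ry":0,"rz":0,"grip":-0.1},{"dx":0,"dy":0,"dz":-0.087,"rx":0,"ry":0,"rz":0,"grip":-0.2}]' &&
python3 -m creep '[{"dx":0,"dy":0,"dz":0,"rx":0,"ry":0,"rz":0,"grip":-0.2},{"dx":0,"dy":0,"dz":0.05,"rx":0,"ry":0,"rz":0,"grip":-0.2},{"dx":0,"dy":0,"dz":0.15,"rx":0,"ry":0,"rz":0,"grip":-0.2},{"dx":0,"dy":-0.03,"dz":0.3,"rx":0,"ry":0,"rz":0,"grip":-1},{"dx":-0.05,"dy":-0.12,"dz":0.4,"rx":0,"ry":0,"rz":0,"grip":-1}]'
```

```text
clock: 9.1
eef_pos: [643.2, 275.0, 40.2]
tool_rot: [-3.141, -0.001, -0.001]
force: [0.1, 0.1, -0.6]
width: 29.0
gripper_force: 59.3
clock: 9.72
eef_pos: [642.9, 275.1, 5.3]
tool_rot: [-3.141, -0.0, -0.0]
force: [0.2, 0.1, -0.6]
width: 51.1
gripper_force: 0.0
clock: 10.35
eef_pos: [625.0, 229.2, 169.6]
tool_rot: [-3.138, -0.007, 0.003]
force: [0.4, -0.8, 0.4]
width: 84.2
gripper_force: 0.0
```

```bash
python3 -m creep '[{"dx":-0.06,"dy":-0.14,"dz":0,"rx":0,"ry":0,"rz":0,"grip":-1},{"dx":-0.12,"dy":-0.28,"dz":0,"rx":0,"ry":0,"rz":0,"grip":-1},{"dx":-0.18,"dy":-0.42,"dz":0,"rx":0,"ry":0,"rz":0,"grip":-1},{"dx":-0.24,"dy":-0.56,"dz":0,"rx":0,"ry":0,"rz":0,"grip":-1},{"dx":-0.3,"dy":-0.7,"dz":0,"rx":0,"ry":0,"rz":0,"grip":-1}]' && 
python3 -m creep '[{"dx":-0.067,"dy":-0.069,"dz":0,"rx":0,"ry":0,"rz":0,"grip":-1},{"dx":-0.067,"dy":-0.069,"dz":-0.1,"rx":0,"ry":0,"rz":0,"grip":-1},{"dx":-0.067,"dy":-0.069,"dz":-0.22,"rx":0,"ry":0,"rz":0,"grip":-1},{"dx":-0.067,"dy":-0.069,"dz":-0.33,"rx":0,"ry":0,"rz":0,"grip":-1},{"dx":-0.067,"dy":-0.069,"dz":-0.387,"rx":0,"ry":0,"rz":0,"grip":-1}]' &&
python3 -m creep '[{"dx":0,"dy":0,"dz":0,"rx":0,"ry":0,"rz":0,"grip":0},{"dx":0,"dy":0,"dz":0,"rx":0,"ry":0,"rz":0,"grip":0.3},{"dx":0,"dy":0,"dz":0,"rx":0,"ry":0,"rz":0,"grip":0.5},{"dx":0,"dy":0,"dz":0,"rx":0,"ry":0,"rz":0,"grip":1},{"dx":0,"dy":0,"dz":0,"rx":0,"ry":0,"rz":0,"grip":1}]'
python3 -m creep '[{"dx":0,"dy":0,"dz":0,"rx":0,"ry":0,"rz":0,"grip":1},{"dx":0,"dy":0,"dz":0.05,"rx":0,"ry":0,"rz":0,"grip":1},{"dx":0,"dy":0,"dz":0.15,"rx":0,"ry":0,"rz":0,"grip":1},{"dx":0,"dy":0,"dz":0.25,"rx":0,"ry":0,"rz":0,"grip":1},{"dx":0.05,"dy":0,"dz":0.3,"rx":0,"ry":0,"rz":0,"grip":1}]'
```

```text
clock: 10.98
eef_pos: [502.7, -54.9, 166.7]
tool_rot: [3.141, -0.003, -0.0]
force: [0.4, -0.9, -0.6]
width: 85.5
gripper_force: 0.0
clock: 11.6
eef_pos: [476.2, -80.8, 9.7]
tool_rot: [-3.141, 0.001, -0.001]
force: [3.7, -0.9, 0.2]
width: 85.2
gripper_force: 0.0
clock: 12.22
eef_pos: [477.1, -80.5, 11.6]
tool_rot: [-3.141, -0.002, 0.0]
force: [0.2, 1.0, 7.7]
width: 13.4
gripper_force: 58.2
clock: 12.85
eef_pos: [495.7, -80.9, 132.8]
tool_rot: [3.142, -0.001, -0.001]
force: [1.1, -0.1, -1.0]
width: 13.3
gripper_force: 58.3
```

```bash
python3 -m creep '[{"dx":0.12,"dy":-0.01,"dz":0,"rx":0,"ry":0,"rz":0,"grip":1},{"dx":0.24,"dy":-0.03,"dz":0,"rx":0,"ry":0,"rz":0,"grip":1},{"dx":0.34,"dy":-0.038,"dz":0,"rx":0,"ry":0,"rz":0,"grip":1},{"dx":0.34,"dy":-0.038,"dz":-0.1,"rx":0,"ry":0,"rz":0,"grip":1},{"dx":0.34,"dy":-0.038,"dz":-0.2,"rx":0,"ry":0,"rz":0,"grip":1}]' && 
python3 -m creep '[{"dx":0,"dy":0,"dz":-0.03,"rx":0,"ry":0,"rz":0,"grip":1},{"dx":0,"dy":0,"dz":-0.06,"rx":0,"ry":0,"rz":0,"grip":1},{"dx":0,"dy":0,"dz":-0.075,"rx":0,"ry":0,"rz":0,"grip":1},{"dx":0,"dy":0,"dz":-0.085,"rx":0,"ry":0,"rz":0,"grip":1},{"dx":0,"dy":0,"dz":-0.085,"rx":0,"ry":0,"rz":0,"grip":1}]'; python3 shot.py w5
```

```text
clock: 13.48
eef_pos: [632.9, -95.9, 50.1]
tool_rot: [3.141, -0.001, -0.0]
force: [-0.2, -0.6, -0.3]
width: 13.3
gripper_force: 58.3
clock: 14.1
eef_pos: [632.5, -95.9, 16.9]
tool_rot: [-3.142, -0.0, -0.0]
force: [-0.3, 0.3, -0.3]
width: 13.4
gripper_force: 58.3
14.1 [632.5 -95.9  16.9] [-3.1 -0.  -0. ]
[[ -0.   -1.   -0.3 705.9]
 [ -1.    0.    0.  -96.2]
 [ -0.    0.3  -1.  159.7]
 [  0.    0.    0.    1. ]]
```

View pics/w5.png

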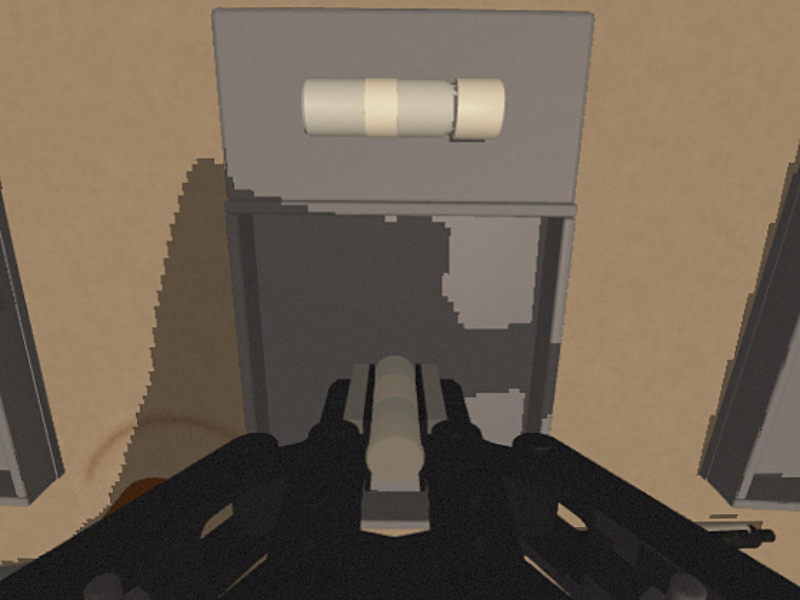

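The vial hangs upright between the pads, inside the vial tray's pan. I'll set it down, release it and then go and look at the stand.

```bash
python3 -m creep '[{"dx":0,"dy":0,"dz":-0.004,"rx":0,"ry":0,"rz":0,"grip":1},{"dx":0,"dy":0,"dz":-0.004,"rx":0,"ry":0,"rz":0,"grip":0.5},{"dx":0,"dy":0,"dz":-0.004,"rx":0,"ry":0,"rz":0,"grip":0.2},{"dx":0,"dy":0,"dz":-0.004,"rx":0,"ry":0,"rz":0,"grip":0},{"dx":0,"dy":0,"dz":0.03,"rx":0,"ry":0,"rz":0,"grip":0}]' && 
python3 -m creep '[{"dx":0,"dy":0,"dz":0.15,"rx":0,"ry":0,"rz":0,"grip":0},{"dx":0,"dy":0,"dz":0.3,"rx":0,"ry":0,"rz":0,"grip":0},{"dx":-0.1,"dy":0.07,"dz":0.4,"rx":0,"ry":0,"rz":0,"grip":0},{"dx":-0.2,"dy":0.14,"dz":0.4,"rx":0,"ry":0,"rz":0,"grip":0},{"dx":-0.3,"dy":0.21,"dz":0.4,"rx":0,"ry":0,"rz":0,"grip":0}]' &&
python3 -m creep '[{"dx":-0.12,"dy":0.08,"dz":-0.03,"rx":0,"ry":0,"rz":0,"grip":0},{"dx":-0.23,"dy":0.15,"dz":-0.03,"rx":0,"ry":0,"rz":0,"grip":0},{"dx":-0.23,"dy":0.17,"dz":-0.03,"rx":0,"ry":0,"rz":0,"grip":0},{"dx":-0.23,"dy":0.17,"dz":-0.03,"rx":0,"ry":0,"rz":0,"grip":0},{"dx":-0.23,"dy":0.17,"dz":-0.03,"rx":0,"ry":0,"rz":0,"grip":0}]'; python3 shot.py w6
```

```text
clock: 14.78
eef_pos: [631.2, -95.7, 27.9]
tool_rot: [-3.141, 0.003, -0.0]
force: [0.4, -0.5, 0.1]
width: 42.8
gripper_force: 0.0
clock: 15.4
eef_pos: [511.5, -11.0, 190.2]
tool_rot: [-3.141, -0.003, -0.0]
force: [0.9, 1.3, -0.1]
width: 42.5
gripper_force: 0.0
clock: 16.02
eef_pos: [421.8, 55.5, 176.9]
tool_rot: [3.142, -0.002, -0.002]
force: [0.4, -0.9, 0.1]
width: 42.4
gripper_force: 0.0
16.025 [421.8  55.5 176.9] [ 3.1 -0.  -0. ]
[[ -0.   -1.   -0.3 495. ]
 [ -1.    0.    0.   55.1]
 [ -0.    0.3  -1.  319.7]
 [  0.    0.    0.    1. ]]
```

View pics/w6.png

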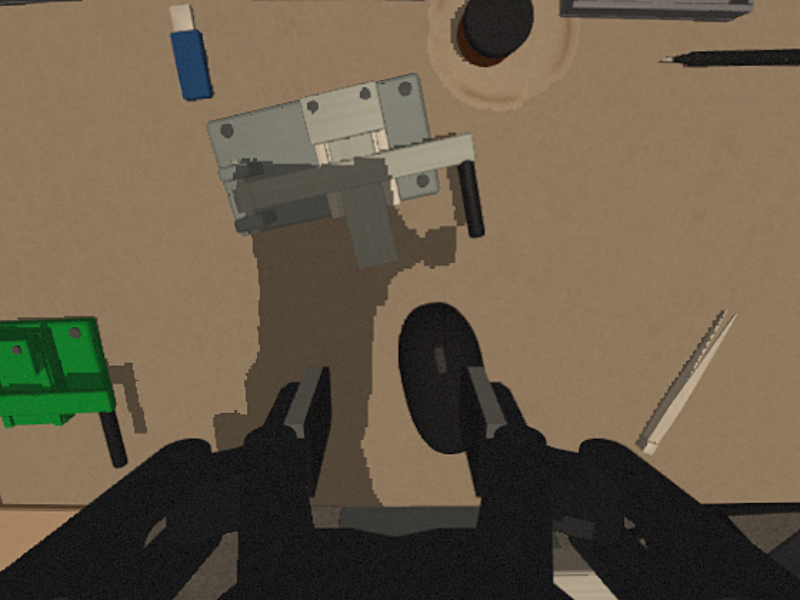

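The rod's axis runs from (466,162) to the tip (477,236). The coupon's free end has corners (360,269) and (397,260), with its left edge going up to (346,205).

Run:
```python
from h import *
import pickle
s,c,im=pickle.load(open("w6.pkl","rb"));k=.7
f=lambda u,v,z:onz(c,(u*k,v*k),z)
a=f(466,162,35.5);b=f(477,236,35.5);print("rod",a,b,np.linalg.norm(a-b),np.arctan2(*(a-b)[[1,0]]))
A=f(360,269,30);B=f(397,260,30);v=A-B;print("coupon end",A,B,np.linalg.norm(v),np.arctan2(-v[0],v[1]))
C=f(346,205,30);print("left edge yaw",np.arctan2(*(C-A)[[1,0]]))
# stand base corners z~?
P=[f(208,122,8),f(417,73,8)];w=P[0]-P[1];print("base far edge yaw",np.arctan2(-w[0],w[1]))
w=f(236,170,45)-f(468,134,40);print("bar yaw",np.arctan2(-w[0],w[1]))
print("jar",f(500,25,60))
# check sight: base & sample in a bigger picture
cv2.imwrite("pics/w6c.png",cv2.resize(im[40:200,130:350,::-1],(800,582),interpolation=cv2.INTER_CUBIC))
```

```text
rod [491.2  13.7  35.5] [448.1   5.3  35.5] 43.91095724215055 0.19298941714987264
coupon end [426.5  77.   30. ] [432.2  53.7  30. ] 23.977715538744473 0.24099426553249623
left edge yaw 0.1877891679465041
base far edge yaw 0.20759854773290493
bar yaw 0.14443446824271303
jar [556.5   3.1  60. ]
```

View pics/w6c.png

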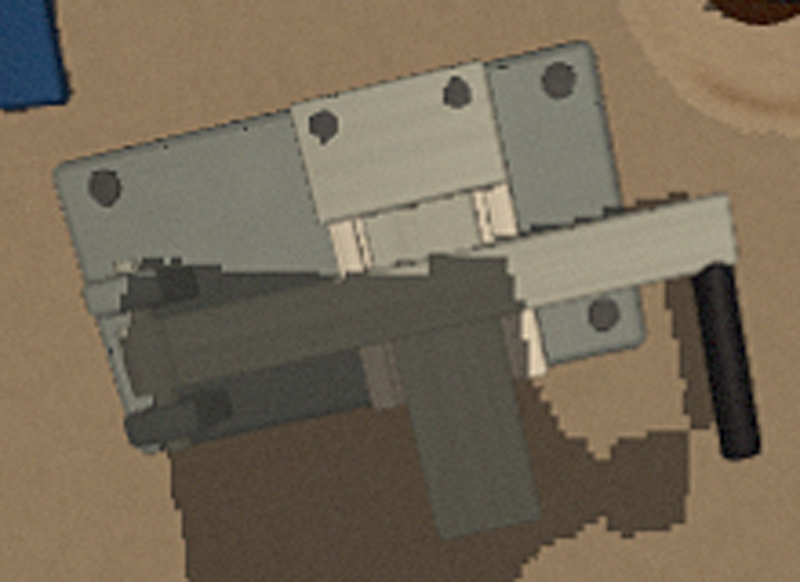

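Stand, bar and coupon agree on a yaw of about 0.2. The grip point on the rod is about (463,9), so I'll hover there first.

```bash
python3 -m creep '[{"dx":0.05,"dy":-0.06,"dz":0,"rx":0,"ry":0,"rz":0.016,"grip":0},{"dx":0.105,"dy":-0.117,"dz":0,"rx":0,"ry":0,"rz":0.0326,"grip":0},{"dx":0.105,"dy":-0.117,"dz":-0.1,"rx":0,"ry":0,"rz":0.0326,"grip":0},{"dx":0.105,"dy":-0.117,"dz":-0.17,"rx":0,"ry":0,"rz":0.0326,"grip":0},{"dx":0.105,"dy":-0.117,"dz":-0.2,"rx":0,"ry":0,"rz":0.0326,"grip":0}]'; python3 shot.py w7
```

```text
clock: 16.7
eef_pos: [461.9, 8.3, 95.0]
tool_rot: [-3.142, 0.003, 0.203]
force: [0.1, -1.2, 0.2]
width: 42.9
gripper_force: 0.0
16.7 [461.9   8.3  95. ] [-3.1  0.   0.2]
[[  0.2  -0.9  -0.3 534.1]
 [ -1.   -0.2  -0.1  23.2]
 [ -0.    0.3  -1.  237.5]
 [  0.    0.    0.    1. ]]
```

View pics/w7.png

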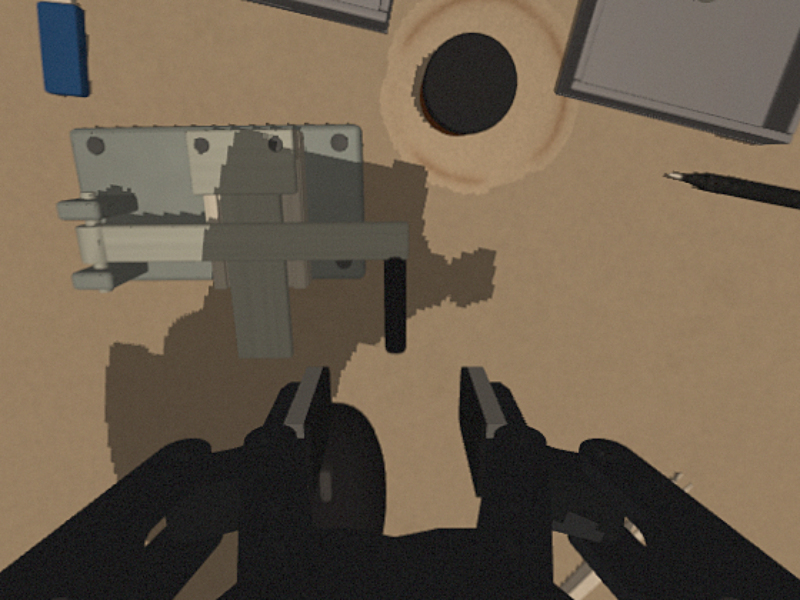

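The stand is square to the tool. The rod runs (395,258) to the tip (395,352), midway between the pads. The coupon's end corners are (240,357) and (293,357).

Run:
```python
from h import *
import pickle
s,c,im=pickle.load(open("w7.pkl","rb"));k=.7
f=lambda u,v,z:onz(c,(u*k,v*k),z)
a=f(395,262,35.5);b=f(395.5,352,35.5);print("rod",a,b,np.linalg.norm(a-b),np.arctan2(*(a-b)[[1,0]]))
u=(a-b)/np.linalg.norm(a-b);print("grip pt",b+14*u)
A=f(240,357,30);B=f(293,357,30);v=A-B;print("end",A,B,np.linalg.norm(v),np.arctan2(-v[0],v[1]))
w=np.array([np.cos(.203),np.sin(.203),0]);print("coupon grip",(A+B)/2+14*w)
P=[f(72,132,8),f(360,126,8)];q=P[0]-P[1];print("base yaw",np.arctan2(-q[0],q[1]))
h=f(88,245,35.5);print("hinge",h, np.linalg.norm(h-f(395,245,35.5)))
```

```text
rod [489.6  13.9  35.5] [447.8   5.1  35.5] 42.67877810028501 0.20789699402136577
grip pt [461.5   8.   35.5]
end [427.9  77.1  30. ] [433.   52.2  30. ] 25.479686124369753 0.2037308139485641
coupon grip [444.1  67.5  30. ]
base yaw 0.2162377310582704
hinge [470.2 146.7  35.5] 133.94895662653306
```

```bash
python3 -m creep '[{"dx":0,"dy":0,"dz":-0.08,"rx":0,"ry":0,"rz":0,"grip":0},{"dx":0,"dy":0,"dz":-0.15,"rx":0,"ry":0,"rz":0,"grip":0},{"dx":0,"dy":0,"dz":-0.195,"rx":0,"ry":0,"rz":0,"grip":0},{"dx":0,"dy":0,"dz":-0.195,"rx":0,"ry":0,"rz":0,"grip":0.4},{"dx":0,"dy":0,"dz":-0.195,"rx":0,"ry":0,"rz":0,"grip":0.7}]' &&
python3 -m creep '[{"dx":0,"dy":0,"dz":0,"rx":0,"ry":0,"rz":0,"grip":1},{"dx":0,"dy":0,"dz":0,"rx":0,"ry":0,"rz":0,"grip":1},{"dx":0,"dy":0,"dz":0,"rx":0,"ry":0,"rz":0,"grip":1},{"dx":0,"dy":0,"dz":0,"rx":0,"ry":0,"rz":0,"grip":1},{"dx":0,"dy":0,"dz":0,"rx":0,"ry":0,"rz":0,"grip":1}]'
```

```text
clock: 17.38
eef_pos: [462.9, 9.3, 18.7]
tool_rot: [3.141, -0.0, 0.204]
force: [0.5, -0.9, 0.1]
width: 12.9
gripper_force: 0.0
clock: 18.0
eef_pos: [463.1, 8.4, 18.9]
tool_rot: [3.14, -0.001, 0.204]
force: [1.1, -5.5, 2.0]
width: 7.7
gripper_force: 58.8
```

```bash
python3 -m creep '[{"dx":-0.0007,"dy":0.0036,"dz":0.0485,"rx":0,"ry":0,"rz":0,"grip":1},{"dx":-0.003,"dy":0.0142,"dz":0.096,"rx":0,"ry":0,"rz":0,"grip":1},{"dx":-0.0066,"dy":0.0317,"dz":0.1413,"rx":0,"ry":0,"rz":0,"grip":1},{"dx":-0.0116,"dy":0.0556,"dz":0.1835,"rx":0,"ry":0,"rz":0,"grip":1},{"dx":-0.0178,"dy":0.0854,"dz":0.2215,"rx":0,"ry":0,"rz":0,"grip":1}]'
```

```text
clock: 18.62
eef_pos: [456.3, 40.6, 108.3]
tool_rot: [3.137, -0.002, 0.202]
force: [2.6, -9.2, 2.7]
width: 7.8
gripper_force: 58.4
```

```bash
python3 -m creep '[{"dx":-0.0073,"dy":0.035,"dz":0.033,"rx":0,"ry":0,"rz":0,"grip":1},{"dx":-0.0155,"dy":0.0744,"dz":0.0605,"rx":0,"ry":0,"rz":0,"grip":1},{"dx":-0.0244,"dy":0.1175,"dz":0.0815,"rx":0,"ry":0,"rz":0,"grip":1},{"dx":-0.0339,"dy":0.163,"dz":0.0955,"rx":0,"ry":0,"rz":0,"grip":1},{"dx":-0.0437,"dy":0.2102,"dz":0.1028,"rx":0,"ry":0,"rz":0,"grip":1}]' && python3 -m creep '[{"dx":-0.003,"dy":0.0127,"dz":0.0005,"rx":0,"ry":0,"rz":0,"grip":1},{"dx":-0.0053,"dy":0.0255,"dz":0.0007,"rx":0,"ry":0,"rz":0,"grip":1},{"dx":-0.0053,"dy":0.0255,"dz":0.0007,"rx":0,"ry":0,"rz":0,"grip":1},{"dx":-0.0053,"dy":0.0255,"dz":0.0007,"rx":0,"ry":0,"rz":0,"grip":0.5},{"dx":-0.0053,"dy":0.0255,"dz":0.0007,"rx":0,"ry":0,"rz":0,"grip":0.1}]'
```

```text
clock: 19.25
eef_pos: [438.2, 125.7, 151.0]
tool_rot: [3.141, -0.002, 0.202]
force: [2.1, -0.7, -6.1]
width: 7.3
gripper_force: 59.8
clock: 19.88
eef_pos: [434.6, 138.5, 148.3]
tool_rot: [-3.141, 0.002, 0.206]
force: [-0.7, 0.5, -0.6]
width: 37.6
gripper_force: 0.0
```

```bash
python3 -m creep '[{"dx":0,"dy":0,"dz":0.08,"rx":0,"ry":0,"rz":0,"grip":0},{"dx":0,"dy":0,"dz":0.17,"rx":0,"ry":0,"rz":0,"grip":0},{"dx":0.012,"dy":-0.09,"dz":0.17,"rx":0,"ry":0,"rz":0,"grip":0},{"dx":0.024,"dy":-0.178,"dz":0.17,"rx":0,"ry":0,"rz":0,"grip":0},{"dx":0.024,"dy":-0.178,"dz":0.1,"rx":0,"ry":0,"rz":0,"grip":0}]' && python3 -m creep '[{"dx":0,"dy":0,"dz":-0.1,"rx":0,"ry":0,"rz":0,"grip":0},{"dx":0,"dy":0,"dz":-0.2,"rx":0,"ry":0,"rz":0,"grip":0},{"dx":0,"dy":0,"dz":-0.23,"rx":0,"ry":0,"rz":0,"grip":0},{"dx":0,"dy":0,"dz":-0.23,"rx":0,"ry":0,"rz":0,"grip":0},{"dx":0,"dy":0,"dz":-0.23,"rx":0,"ry":0,"rz":0,"grip":0}]'; python3 shot.py w8
```

```text
clock: 20.5
eef_pos: [446.6, 64.5, 189.4]
tool_rot: [3.141, -0.004, 0.201]
force: [-0.2, 0.4, -1.4]
width: 42.5
gripper_force: 0.0
clock: 21.12
eef_pos: [445.9, 66.7, 97.5]
tool_rot: [-3.142, -0.002, 0.205]
force: [0.2, 0.0, 0.4]
width: 43.1
gripper_force: 0.0
21.125 [445.9  66.7  97.5] [-3.1 -0.   0.2]
[[  0.2  -0.9  -0.3 517.6]
 [ -1.   -0.2  -0.1  81.6]
 [ -0.    0.3  -1.  240.3]
 [  0.    0.    0.    1. ]]
```

View pics/w8.png

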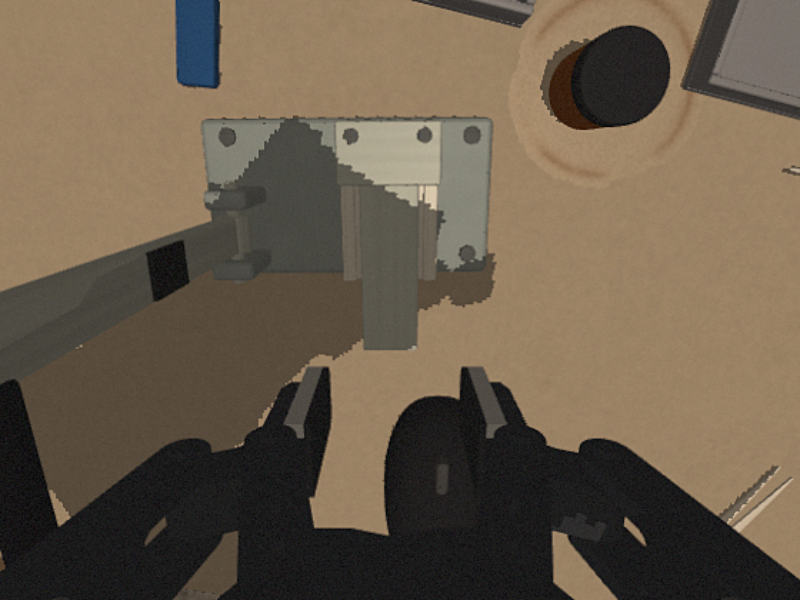

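The bar stands up at the left and the coupon is still in its channel. Its end corners are (364,350) and (417,350).

Run:
```python
from h import *
import pickle
s,c,im=pickle.load(open("w8.pkl","rb"));k=.7
f=lambda u,v,z:onz(c,(u*k,v*k),z)
A=f(364,350,30);B=f(417,350,30);w=np.array([np.cos(.205),np.sin(.205),0]);print("grip",(A+B)/2+14*w,"now",s["eef_pos"])
# tray coupon from w2/w3/w5
s,c,im=pickle.load(open("w5.pkl","rb"));A=f(699,475,20);B=f(737,505,20);print(A,B)
```

```text
grip [443.   68.2  30. ] now [445.9  66.7  97.5]
[ 597.9 -203.8   20. ] [ 584.7 -220.5   20. ]
```

```bash
python3 -m creep '[{"dx":-0.006,"dy":0.004,"dz":-0.06,"rx":0,"ry":0,"rz":0,"grip":0},{"dx":-0.006,"dy":0.004,"dz":-0.15,"rx":0,"ry":0,"rz":0,"grip":0},{"dx":-0.006,"dy":0.004,"dz":-0.22,"rx":0,"ry":0,"rz":0,"grip":0},{"dx":-0.006,"dy":0.004,"dz":-0.22,"rx":0,"ry":0,"rz":0,"grip":0.2},{"dx":-0.006,"dy":0.004,"dz":-0.22,"rx":0,"ry":0,"rz":0,"grip":0.4}]' && python3 -m creep '[{"dx":0,"dy":0,"dz":0,"rx":0,"ry":0,"rz":0,"grip":0.6},{"dx":0,"dy":0,"dz":0,"rx":0,"ry":0,"rz":0,"grip":1},{"dx":0,"dy":0,"dz":0,"rx":0,"ry":0,"rz":0,"grip":1},{"dx":0,"dy":0,"dz":0,"rx":0,"ry":0,"rz":0,"grip":1},{"dx":0,"dy":0,"dz":0,"rx":0,"ry":0,"rz":0,"grip":1}]'
```

```text
clock: 21.8
eef_pos: [443.3, 68.3, 9.5]
tool_rot: [3.141, -0.001, 0.205]
force: [0.5, 0.6, 0.1]
width: 26.2
gripper_force: 8.2
clock: 22.42
eef_pos: [443.1, 68.3, 8.9]
tool_rot: [-3.141, -0.001, 0.205]
force: [0.0, 0.5, 5.7]
width: 24.3
gripper_force: 59.4
```

```bash
python3 -m creep '[{"dx":0,"dy":0,"dz":0.002,"rx":0,"ry":0,"rz":0,"grip":1},{"dx":-0.015,"dy":-0.003,"dz":0.002,"rx":0,"ry":0,"rz":0,"grip":1},{"dx":-0.03,"dy":-0.0062,"dz":0.002,"rx":0,"ry":0,"rz":0,"grip":1},{"dx":-0.048,"dy":-0.01,"dz":0.002,"rx":0,"ry":0,"rz":0,"grip":1},{"dx":-0.064,"dy":-0.0133,"dz":0.002,"rx":0,"ry":0,"rz":0,"grip":1}]'
```

```text
clock: 23.05
eef_pos: [419.5, 63.2, 12.7]
tool_rot: [-3.141, 0.008, 0.205]
force: [1.2, -0.2, 0.5]
width: 24.7
gripper_force: 58.8
```

```bash
python3 -m creep '[{"dx":-0.008,"dy":-0.0016,"dz":0,"rx":0,"ry":0,"rz":0,"grip":1},{"dx":-0.008,"dy":-0.0016,"dz":0.02,"rx":0,"ry":0,"rz":0,"grip":1},{"dx":-0.008,"dy":-0.0016,"dz":0.08,"rx":0,"ry":0,"rz":0,"grip":1},{"dx":-0.008,"dy":-0.0016,"dz":0.2,"rx":0,"ry":0,"rz":0,"grip":1},{"dx":-0.008,"dy":-0.0016,"dz":0.33,"rx":0,"ry":0,"rz":0,"grip":1}]'; python3 shot.py w9
```

```text
clock: 23.68
eef_pos: [416.4, 62.5, 146.3]
tool_rot: [3.142, 0.009, 0.204]
force: [0.9, 0.7, -0.5]
width: 24.0
gripper_force: 59.0
23.675 [416.4  62.5 146.3] [3.1 0.  0.2]
[[  0.2  -0.9  -0.3 489.5]
 [ -1.   -0.2  -0.1  77.7]
 [ -0.    0.3  -1.  288.3]
 [  0.    0.    0.    1. ]]
```

View pics/w9.png

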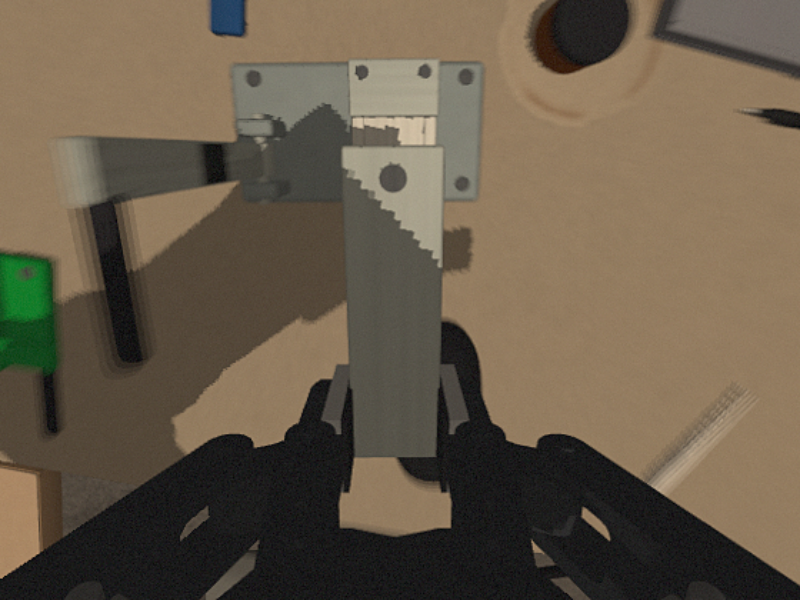

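The coupon is held square to the tool. I'll fit the coupon tray's pose by model edges in the stored images.

Run:
```python
from h import *
import pickle
from scipy.optimize import differential_evolution
def G(im):
    g=cv2.GaussianBlur(cv2.cvtColor(im,cv2.COLOR_RGB2GRAY).astype(np.float32),(0,0),1.0)
    return np.minimum(np.hypot(cv2.Sobel(g,5,1,0),cv2.Sobel(g,5,0,1)),80)
D=[pickle.load(open(n+".pkl","rb")) for n in("w3","w5")];D=[(c,G(im)) for s,c,im in D]
t=np.linspace(-1,1,80)
def seg(hx,hy,z):return np.vstack([np.c_[t*hx,0*t+hy,0*t+z],np.c_[t*hx,0*t-hy,0*t+z],np.c_[0*t-hx,t*hy,0*t+z],np.c_[0*t+hx,t*hy,0*t+z]])
M=np.vstack([seg(59,52,20),seg(55,48,20)])
def cost(p,ds=D):
    C,S=np.cos(p[2]),np.sin(p[2]);P=np.c_[M[:,0]*C-M[:,1]*S+p[0],M[:,0]*S+M[:,1]*C+p[1],M[:,2]];s=0;n=0
    for c,g in ds:
        q=proj(c,P);ok=(q[:,0]>1)&(q[:,0]<558)&(q[:,1]>1)&(q[:,1]<418)
        v=cv2.remap(g,q[ok][:,0:1].astype(np.float32),q[ok][:,1:].astype(np.float32),1);s+=v.sum();n+=len(v)
    return -s/n
for n,x,y,ds in[("coupon",636,-273,D),("coupon",636,-273,D[:1]),("vial",632,-97,D[:1]),("cup",642,86,D[:1])]:
    r=differential_evolution(cost,[(x-15,x+15),(y-15,y+15),(-.09,.09)],args=(ds,),seed=1,maxiter=60);print(n,r.x.round(3),r.fun)
print(ctrl.read_state()["eef_pos"],ctrl.read_state()["tool_rot"].round(3) if hasattr(ctrl.read_state()["tool_rot"],"round") else ctrl.read_state()["tool_rot"])
```

```text
coupon [ 637.6 -275.6   -0.1] -54.447669982910156
coupon [ 638.7 -260.8   -0.1] -57.055179595947266
vial [634.5 -92.9  -0. ] -60.96842575073242
cup [640.9  84.8  -0. ] -52.93864
[419.2  61.9 151. ] [3.1 0.  0.2]
```

```bash
python3 -m creep '[{"dx":0.06,"dy":-0.1,"dz":0.02,"rx":0,"ry":0,"rz":-0.008,"grip":1},{"dx":0.12,"dy":-0.22,"dz":0.02,"rx":0,"ry":0,"rz":-0.018,"grip":1},{"dx":0.18,"dy":-0.35,"dz":0.02,"rx":0,"ry":0,"rz":-0.03,"grip":1},{"dx":0.25,"dy":-0.48,"dz":0.02,"rx":0,"ry":0,"rz":-0.0438,"grip":1},{"dx":0.3,"dy":-0.58,"dz":0.02,"rx":0,"ry":0,"rz":-0.0438,"grip":1}]' && python3 -m creep '[{"dx":0.08,"dy":-0.13,"dz":0,"rx":0,"ry":0,"rz":0,"grip":1},{"dx":0.168,"dy":-0.257,"dz":0,"rx":0,"ry":0,"rz":0,"grip":1},{"dx":0.168,"dy":-0.257,"dz":-0.05,"rx":0,"ry":0,"rz":0,"grip":1},{"dx":0.168,"dy":-0.257,"dz":-0.15,"rx":0,"ry":0,"rz":0,"grip":1},{"dx":0.168,"dy":-0.257,"dz":-0.18,"rx":0,"ry":0,"rz":0,"grip":1}]'
python3 - <<'E'
from h import *
s=ctrl.read_state();c=get_calibration("wrist");im=get_image("wrist")
import pickle;pickle.dump((s,c,im),open("w10.pkl","wb"))
t=s["tool_rot"];print(s["eef_pos"],"%.3f %.3f %.3f"%tuple(t))
for p in [(637,-275,-.07)]:
    M=np.array([[a*59,b*52] for a,b in((-1,-1),(-1,1),(1,1),(1,-1))]);C,S=np.cos(p[2]),np.sin(p[2])
    P=[[x*C-y*S+p[0],x*S+y*C+p[1],20] for x,y in M]
    cv2.polylines(im,[proj(c,P).astype(int)],True,(255,0,0),1)
cv2.imwrite("pics/w10.png",cv2.resize(im[:,:,::-1],(800,600)))
E
```

```text
clock: 24.35
eef_pos: [537.7, -171.8, 153.2]
tool_rot: [3.141, 0.007, -0.073]
force: [0.7, 1.2, 0.6]
width: 24.4
gripper_force: 59.1
clock: 24.98
eef_pos: [602.2, -269.7, 78.0]
tool_rot: [-3.138, 0.012, -0.07]
force: [1.0, -0.4, -0.6]
width: 24.3
gripper_force: 59.1
[ 602.2 -269.7   78. ] -3.138 0.012 -0.070
```

Run:
```python
from h import *
import pickle
from scipy.optimize import differential_evolution
def G(im):
    g=cv2.GaussianBlur(cv2.cvtColor(im,cv2.COLOR_RGB2GRAY).astype(np.float32),(0,0),1.0)
    return np.minimum(np.hypot(cv2.Sobel(g,5,1,0),cv2.Sobel(g,5,0,1)),80)
D=[pickle.load(open(n+".pkl","rb")) for n in("w3","w5","w10")];D=[(c,G(im)) for s,c,im in D]
t=np.linspace(-1,1,80)
def seg(hx,hy,z,cx=0):return np.vstack([np.c_[t*hx+cx,0*t+hy,0*t+z],np.c_[t*hx+cx,0*t-hy,0*t+z],np.c_[0*t-hx+cx,t*hy,0*t+z],np.c_[0*t+hx+cx,t*hy,0*t+z]])
M=np.vstack([seg(59,52,20),seg(55,48,20),seg(25.5,52,18,84.5)])
def cost(p,ds):
    C,S=np.cos(p[2]),np.sin(p[2]);P=np.c_[M[:,0]*C-M[:,1]*S+p[0],M[:,0]*S+M[:,1]*C+p[1],M[:,2]];s=0;n=0
    for c,g in ds:
        q=proj(c,P);ok=(q[:,0]>1)&(q[:,0]<558)&(q[:,1]>1)&(q[:,1]<(418 if g is not D[2][1] else 270))
        v=cv2.remap(g,q[ok][:,0:1].astype(np.float32),q[ok][:,1:].astype(np.float32),1);s+=v.sum();n+=len(v)
    return -s/n
for ds in(D,D[2:],D[1:]):
    r=differential_evolution(cost,[(617,657),(-295,-250),(-.09,.09)],args=(ds,),seed=1,maxiter=80);print(r.x[:2],"%.3f"%r.x[2],r.fun)
s=ctrl.read_state();t=s["tool_rot"];print(s["eef_pos"],"%.3f %.3f %.3f"%tuple(t))
```

```text
Traceback (most recent call last):
cv2.error: OpenCV(4.12.0) /io/opencv/modules/imgproc/src/imgwarp.cpp:1703: error: (-215:Assertion failed) !_map1.empty() in function 'remap'
```

Run:
```python
from h import *
import pickle
from scipy.optimize import differential_evolution
def G(im):
    g=cv2.GaussianBlur(cv2.cvtColor(im,cv2.COLOR_RGB2GRAY).astype(np.float32),(0,0),1.0)
    return np.minimum(np.hypot(cv2.Sobel(g,5,1,0),cv2.Sobel(g,5,0,1)),80)
D=[pickle.load(open(n+".pkl","rb")) for n in("w3","w5","w10")];D=[(c,G(im)) for s,c,im in D]
t=np.linspace(-1,1,80)
def seg(hx,hy,z,cx=0):return np.vstack([np.c_[t*hx+cx,0*t+hy,0*t+z],np.c_[t*hx+cx,0*t-hy,0*t+z],np.c_[0*t-hx+cx,t*hy,0*t+z],np.c_[0*t+hx+cx,t*hy,0*t+z]])
M=np.vstack([seg(59,52,20),seg(55,48,20),seg(25.5,52,18,84.5)])
def cost(p,ds):
    C,S=np.cos(p[2]),np.sin(p[2]);P=np.c_[M[:,0]*C-M[:,1]*S+p[0],M[:,0]*S+M[:,1]*C+p[1],M[:,2]];s=0;n=1
    for c,g in ds:
        q=proj(c,P);ok=(q[:,0]>1)&(q[:,0]<558)&(q[:,1]>1)&(q[:,1]<(418 if g is not D[2][1] else 260))
        if ok.sum()<20: continue
        v=cv2.remap(g,q[ok][:,0:1].astype(np.float32),q[ok][:,1:].astype(np.float32),1);s+=v.sum();n+=len(v)
    return -s/n
for ds in(D,D[2:],D[::2]):
    r=differential_evolution(cost,[(617,657),(-295,-250),(-.09,.09)],args=(ds,),seed=1,maxiter=80);print(r.x[:2],"%.3f"%r.x[2],r.fun)
print(proj(D[2][0],[[578,-275,20],[696,-275,20],[747,-275,18]]))
s=ctrl.read_state();t=s["tool_rot"];print(s["eef_pos"],"%.3f %.3f %.3f"%tuple(t))
```

```text
[ 638.8 -275.5] -0.079 -55.487640380859375
[ 638.9 -275.5] -0.080 -58.95669937133789
[ 638.8 -275.6] -0.080 -55.45948028564453
[[286.5 259.2]
 [273.6  68.5]
 [266.4 -35.5]]
[ 602.3 -269.9   77.8] -3.139 0.012 -0.070
```

Tray pose (639,-275.5), yaw -0.08. The coupon sits about 15 mm above the fingertips. I'll lower it with its far end tilted down onto the floor before letting go, so it doesn't fall freely.

```bash
python3 -m creep '[{"dx":0.0115,"dy":-0.0075,"dz":-0.02,"rx":0.0012,"ry":0.015,"rz":-0.0016,"grip":1},{"dx":0.0115,"dy":-0.0075,"dz":-0.06,"rx":0.0024,"ry":0.03,"rz":-0.0016,"grip":1},{"dx":0.0115,"dy":-0.0075,"dz":-0.1,"rx":0.0024,"ry":0.03,"rz":-0.0016,"grip":1},{"dx":0.0115,"dy":-0.0075,"dz":-0.14,"rx":0.0024,"ry":0.03,"rz":-0.0016,"grip":1},{"dx":0.0115,"dy":-0.0075,"dz":-0.145,"rx":0.0024,"ry":0.03,"rz":-0.0016,"grip":1}]'; python3 -c "
from cell import ctrl
s=ctrl.read_state();print(s['eef_pos'],s['tool_rot'])"
```

```text
clock: 25.65
eef_pos: [607.3, -274.7, 21.9]
tool_rot: [-3.139, 0.198, -0.082]
force: [-0.5, 0.1, -0.9]
width: 24.5
gripper_force: 59.2
[ 607.26239299 -274.68237069   21.93353537] [-3.13934143  0.19795584 -0.08199322]
```

```bash
python3 -m creep '[{"dx":0,"dy":0,"dz":-0.015,"rx":0,"ry":0,"rz":0,"grip":1},{"dx":0,"dy":0,"dz":-0.025,"rx":0,"ry":0,"rz":0,"grip":1},{"dx":0,"dy":0,"dz":-0.033,"rx":0,"ry":0,"rz":0,"grip":1},{"dx":0,"dy":0,"dz":-0.038,"rx":0,"ry":0,"rz":0,"grip":1},{"dx":0,"dy":0,"dz":-0.038,"rx":0,"ry":0,"rz":0,"grip":1}]'
```

```text
clock: 26.28
eef_pos: [608.8, -275.1, 7.5]
tool_rot: [-3.14, 0.196, -0.081]
force: [-0.1, 0.2, 0.4]
width: 23.8
gripper_force: 59.2
```

```bash
python3 -m creep '[{"dx":0,"dy":0,"dz":-0.003,"rx":0,"ry":0,"rz":0,"grip":1},{"dx":0,"dy":0,"dz":-0.006,"rx":0,"ry":0,"rz":0,"grip":1},{"dx":0,"dy":0,"dz":-0.006,"rx":0,"ry":0,"rz":0,"grip":1},{"dx":0,"dy":0,"dz":-0.006,"rx":0,"ry":0,"rz":0,"grip":1},{"dx":0,"dy":0,"dz":-0.006,"rx":0,"ry":0,"rz":0,"grip":1}]'
```

```text
clock: 26.9
eef_pos: [608.9, -275.3, 5.6]
tool_rot: [-3.141, 0.196, -0.081]
force: [-0.1, 0.3, 4.2]
width: 24.3
gripper_force: 61.7
```

The far end touches the floor with 4 N. I'll let go.

```bash
python3 -m creep '[{"dx":0,"dy":0,"dz":0.001,"rx":0,"ry":0,"rz":0,"grip":0.35},{"dx":0,"dy":0,"dz":0.001,"rx":0,"ry":0,"rz":0,"grip":0.2},{"dx":0,"dy":0,"dz":0.001,"rx":0,"ry":0,"rz":0,"grip":0},{"dx":0,"dy":0,"dz":0.001,"rx":0,"ry":0,"rz":0,"grip":0},{"dx":0,"dy":0,"dz":0.02,"rx":0,"ry":0,"rz":0,"grip":0}]'; python3 -m creep '[{"dx":0,"dy":0,"dz":0.1,"rx":0,"ry":0,"rz":0,"grip":0},{"dx":0,"dy":0,"dz":0.2,"rx":0,"ry":-0.02,"rz":0,"grip":0},{"dx":0,"dy":0.05,"dz":0.35,"rx":0,"ry":-0.031,"rz":0,"grip":0},{"dx":-0.04,"dy":0.15,"dz":0.5,"rx":0,"ry":-0.031,"rz":0.01,"grip":0},{"dx":-0.08,"dy":0.25,"dz":0.6,"rx":0,"ry":-0.031,"rz":0.013,"grip":0}]'; python3 -m creep '[{"dx":-0.02,"dy":0.13,"dz":0.1,"rx":0,"ry":0,"rz":0,"grip":0},{"dx":-0.02,"dy":0.26,"dz":0.15,"rx":0,"ry":0,"rz":0,"grip":0},{"dx":-0.02,"dy":0.39,"dz":0.15,"rx":0,"ry":0,"rz":0,"grip":0},{"dx":-0.02,"dy":0.43,"dz":0.15,"rx":0,"ry":0,"rz":0,"grip":0},{"dx":-0.02,"dy":0.43,"dz":0.15,"rx":0,"ry":0,"rz":0,"grip":0}]'; python3 shot.py w11
```

```text
clock: 27.52
eef_pos: [608.4, -274.9, 12.8]
tool_rot: [-3.14, 0.198, -0.081]
force: [-0.2, 0.1, 0.3]
width: 43.1
gripper_force: 0.0
clock: 28.15
eef_pos: [578.6, -180.6, 250.3]
tool_rot: [-3.133, -0.001, 0.001]
force: [0.5, 0.3, -0.3]
width: 42.7
gripper_force: 0.0
clock: 28.78
eef_pos: [570.8, -7.7, 307.6]
tool_rot: [-3.133, 0.002, 0.004]
force: [-0.3, 0.4, 0.5]
width: 42.8
gripper_force: 0.0
28.775 [570.8  -7.7 307.6] [-3.1  0.   0. ]
[[  0.   -1.   -0.3 644.5]
 [ -1.   -0.    0.   -9. ]
 [ -0.    0.3  -1.  450.1]
 [  0.    0.    0.    1. ]]
```

View pics/w11.png

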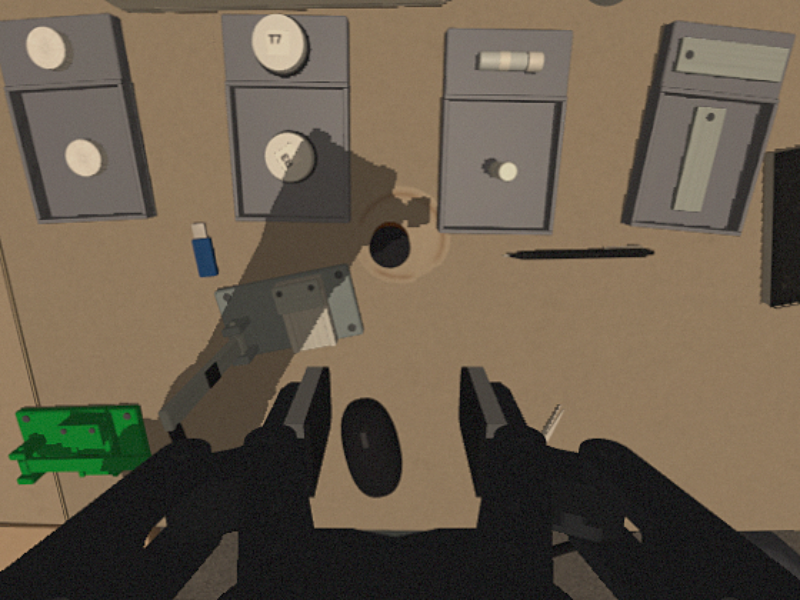

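All four samples sit in their own pans: disc (84,157), cup (290,156), upright vial (507,172) and coupon flat (700,160). The bar is still up and the gripper is clear of everything.

```bash
python3 -c "
from cell import ctrl
print(ctrl.finish_job())"
```

```text
the job is handed in; nothing more can be done
None
```

The job is handed in: the disc, cup, vial and coupon are each in the matching tray, the clamp bar was raised nearly upright before the coupon was slid out, and the robot's clock stood at about 29 s of the 109 s allowed.

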